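Weigh out the solid ballast slug and slide it home in the router sub-base

ROBOT

A 6-joint arm with a two-finger parallel gripper is mounted at the origin on the work surface. World frame = base frame: x ahead of the robot, y to its left, z up, the work surface at z = 0. Lengths are in m, angles in degrees, forces in N, time in s.
With the tool pointing down it reaches from about 0.4 to 0.925 m from the base axis. Payload 3.4 kg.
Tool frame: the origin (TCP) lies at the very end of the fingers, on their centre line; the grasp point (between the pads) lies 19 mm behind it; z points along the fingers, y is the line along which they close (so a half turn about z gives the same grasp; the last joint's range is limited). The gripper opens to 85 mm and grips with 20 to 120 N. Pads are 22 mm wide; open, the fingers measure 114 mm over their backs; the gripper's body (76 mm by 85 mm) begins 54 mm behind the grasp point. The pads swing forward as they close: fully open they stand 13 mm farther back than shut.
Start: joints at [-68.153, 17.578, 86.31, -0, 76.112, -4.211], TCP at [0.253, -0.517, 0.231] pointing down, gripper open.
Joint ranges: [-179.03, 179.03], [-60, 130.46], [8.19, 133.38], [-81.62, 261.62], [5.75, 156.47], [-153.77, 153.77]. Speed limits (degrees/s): [147.25, 147.25, 180, 180, 180, 180].

INTERFACE

Orientations are given as [roll, pitch, yaw] about the fixed x, y, z axes, in that order (R = Rz(yaw) Ry(pitch) Rx(roll)).
In Python, from bench import manip, optics, boxes_of, landmark_of gives the robot as it stands. The module is installed in compiled form; this text tells all that it offers.
- The arm moves only by the shell command python3 -m crank 'ROWS' [FORCE]. ROWS is a JSON object of lists of equal length, an entry for each row: "linear": the shift along the tool's x, y, z in units of 25 mm (1.0 is 25 mm), a list of three; "roll": the turn about the tool's z in units of 6 degrees (1.0 is 6 degrees); "jaw": the closure, from 0 (fully open) to 1 (shut). In form: {"linear": [[dx, dy, dz], ...], "roll": [roll, ...], "jaw": [jaw, ...]}. A call has 1 to 20 rows; each row shifts and turns the commanded pose from where the row before left it, along the tool's axes as they then stand; what a row does not reach is not made up. A row lasts 1/8 s, in which the tool goes at most 62.5 mm and 10.7 degrees, less where a joint would pass 70% of its speed; a pose out of reach is approached as far as the arm can. A call is refused whole if a number of a shift passes 1 or a number of a turn 1, either way. A call with a gripper value outside its range is refused whole. The fingers move at their own pace and stop on an object; FORCE is the grip in N (left out, the last holds). Time passes only in rows, so rows that do not move let the fingers close. It gives the time, the measured TCP pose, the force, the opening and the grip force at its end, in the units of the state.
- manip.read_state(): the state, without advancing time (a new reading comes with each control period).
- optics.grab_frame(name): name is "scene" or "side" or "wrist"; returns (picture, depth): 384x512x3 uint8, blue, green, red; 384x512 float32, m along the optical axis (not along the pixel's ray), 0 where there is no reading.
- optics.camera_info(name): a dict with "mtx" (3x3 intrinsics, pixels), "extrinsics" (4x4, takes a point from camera to world coordinates). Camera axes: x right, y down, z forward; pixel columns grow to the right and rows downward; lengths in m; the calibration is good to about 2 mm. The wrist camera is an equidistant fisheye: a pixel r from the principal point sees the ray r / f radians off the axis. A picture is of the moment at which its call begins: read the wrist's pose just before it. camera_info takes no time and is no camera call; for the wrist camera it gives the pose at the moment of the call.
- manip.finish_job(): hands the job in; it is judged then, once.
Trained networks look in the newest picture that a camera, given by its name, has taken for a name from the list of things; names that differ only in an ending like _2 or _b are one class to them, and where a whole thing is asked for, a point or a joint stands for the part that bears it (a point fixed in the world has none). Each returns a list of dicts, best first, with "conf" (0 to 1); they miss things now and then, are a little off and sometimes report something else, mostly with a low value. They report only what shows in the picture. A call takes as long as a camera call. They do not tell look-alikes from the thing itself.
- boxes_of(camera, name): "rect" ([left, top, right, bottom] in pixels, round what is visible of it).
- landmark_of(camera, name): "location" ([column, row] in pixels: a listed point, or the origin of a listed thing).
The state is a dict: "time": time; "joint_pos": joint angles; "qvel": joint speeds; "effort": joint torques, N m; "ee_pos": TCP position; "tool_rot": TCP orientation; "contact_force": force on the tool from outside, world axes, zero at the start; "moment": the same for the moment, N m; "grip_width": finger opening in m; "finger_force": force on a finger pad.
Only numpy, scipy, OpenCV 4.12 (cv2) and the standard library are available. Lean on these libraries where they do the work, as an engineer would, in place of code of your own. Each camera call takes 0.05 s, during which the arm holds its last target. There are 200 camera calls.

TASK

Stand the two look-alike steel slugs on the two pans of the balance, let go of both and see which side drops. Leave the lighter slug on its pan; put the heavier one into the ballast track of the router's clear sub-base and slide it along under the lips up to the brass stop, leaning on it there lightly but firmly (about 5 N) for about a second before letting go. Do not shift the stop, which is only lightly clamped, nor force anything against the acrylic. Leave everything else on the bench as it is.

Things in the scene. Friction and masses are not known exactly. Their poses are not given: they have to be found in the camera images.
- slug_1_mid (a point): centre, half-way up (31 mm above its underside), of one of two bare steel ballast slugs that look alike; one is solid, the other secretly bored out (about 0.25 kg and 0.13 kg; which is which cannot be seen). A round foot flange 36 mm in diameter and 8 mm thick carries a round stem 24 mm in diameter up to 62 mm total height. z is its axis, up.
- slug_2_mid (a point): the other slug: centre, half-way up (31 mm above its underside), of one of two bare steel ballast slugs that look alike; one is solid, the other secretly bored out (about 0.25 kg and 0.13 kg; which is which cannot be seen). A round foot flange 36 mm in diameter and 8 mm thick carries a round stem 24 mm in diameter up to 62 mm total height. z is its axis, up.
- balance: low pivot balance, fixed to the bench; origin under the middle of its foot. Its beam lies along the balance's y axis, the pivot axis along its x axis, 46 mm up. The foot (90 x 70 mm) and pivot cheeks reach 52 mm up.
- pan_p (a point): a dished pan at the +y end of the balance beam: flat round floor of 44 mm diameter inside a rim 4 mm high (50 mm outside). The point is the centre of the pan's floor and moves with the beam: about 47 mm above the bench when level, 8 mm less or more when tipped. Pan centres are 90 mm either side of the pivot.
- pan_n (a point): a dished pan at the -y end of the balance beam: flat round floor of 44 mm diameter inside a rim 4 mm high (50 mm outside). The point is the centre of the pan's floor and moves with the beam: about 47 mm above the bench when level, 8 mm less or more when tipped. Pan centres are 90 mm either side of the pivot.
- beam (a joint): tilt of the balance beam, rad: 0 level (where it returns when empty), positive when the +y pan is up and the -y pan has dropped, range -0.09 to 0.09. It is damped and takes up to about a second to settle; a slug standing on a tipped pan leans with the beam.
- subbase: clear acrylic router sub-base, 300 (x) x 140 (y) x 8 mm, fixed to the bench; origin at the centre of its underside. The router (116 mm wide at its foot, 88 mm above, 203 mm tall) stands on it with its axis at x = +95 mm. The dark steel ballast track runs along its x axis at y = 0. The acrylic cracks if a slug loads plate, track or stop with more than 20 N.
- track_mouth (a point): middle of the track's open mouth, on the plate's top (8 mm above the bench), at x = -85 mm of the sub-base, same axes. The track runs from here 85 mm in +x. From 65 to 23 mm before the mouth the plate is bare; flared guides 12 mm high funnel in over the last 23 mm. A slug enters only here: standing flat on the plate before the mouth, then slid in +x.
- track_mid (a point): middle of the track, on the plate's top, 42.5 mm in +x from the mouth. Walls are 39 mm apart (flange 36); over them lips, 10 to 14 mm above the plate, leave a 28 mm slot for the stem. A brass stop, 24 mm wide and tall, black screw on top, stands in the slot, its face anywhere from 40 to 70 mm past the mouth: not measured, feel for it. It slips if pushed with over 9 N.
- mug: white ceramic mug with three pencils, 82 wide, 95 tall (pencils to 180) mm; loose, to be left alone; origin at the centre of its underside
- wrench: flat stainless steel collet wrench, 145 long, 5 thick mm; loose, to be left alone; origin at the centre of its underside
- pad: orange hard silicone sanding pad, 110 x 65 x 22 mm; loose, to be left alone; origin at the centre of its underside
- collet_nut: dark steel collet nut, 26 x 26 x 18 mm; loose, to be left alone; origin at the centre of its underside
- tape: black tape measure, 65 x 36 x 60 mm; loose, to be left alone; origin at the centre of its underside
- offcut: plywood offcut, 140 x 50 x 18 mm; loose, to be left alone; origin at the centre of its underside
Things that resemble listed ones, but are neither listed nor needed, are in the scene too. Leave any black, blue or green look-alike of the part that bears slug_2_mid alone.

How it is judged:
By the outcome, as a careful person would: the job done as asked, in the order asked, and still so for the second after the job is handed in, with the robot touching nothing.
It also fails if it takes over 72 s, if anything falls off the work surface, if the arm or the gripper's body presses on something with over 40 N, if the wrist force passes 120 N, or if a joint passes its speed limit or range.

## Working session

There is one attempt and no reset: what is moved stays moved. The work goes in short steps, Python scripts to look and compute and a shell command to move; the robot and the scene stay as the last step left them, time stands still between calls to the robot, and variables do not carry over. Pictures are saved under pics/ and viewed, at most 13 in all, crops included, and the job is handed in when it is done.

```bash
mkdir -p pics
cat > h.py <<'E'
import numpy as np, cv2
from bench import manip, optics, boxes_of, landmark_of
def unproj(cam,u,v,z=None,d=None,info=None):
    i=info or optics.camera_info(cam); K=np.array(i["mtx"]);T=np.array(i["extrinsics"])
    x=(u-K[0,2])/K[0,0]; y=(v-K[1,2])/K[1,1]
    if cam=="wrist":
        r=np.hypot(x,y); s=np.sin(r)/r if r>1e-9 else 1; ray=np.array([x*s,y*s,np.cos(r)])
    else: ray=np.array([x,y,1.])
    if d is not None: p=ray/ray[2]*d; return T[:3,:3]@p+T[:3,3]
    w=T[:3,:3]@ray; o=T[:3,3]; return o+w*(z-o[2])/w[2]
E
python3 - <<'E'
from h import *
s=manip.read_state(); print(s["time"],s["ee_pos"],s["tool_rot"])
for c in("scene","side"):
    im,d=optics.grab_frame(c); cv2.imwrite(f"pics/{c}0.png",im); np.save(f"{c}_d.npy",d)
    print(c,np.round(optics.camera_info(c)["extrinsics"],3).tolist())
    for n in("slug_1_mid","balance","pan_p","pan_n","subbase","track_mouth","track_mid"):
        print(n)
        for r in landmark_of(c,n)[:5]:
            u,v=r["location"]; z={"slug_1_mid":.031,"pan_p":.047,"pan_n":.047,"track_mouth":.008,"track_mid":.008}.get(n,0)
            print("  ",round(r["conf"],2),np.round([u,v]),np.round(unproj(c,u,v,z=z),3))
E
```

```text
0.0 [ 0.2522758  -0.51588737  0.23035943] [-1.79877770e+02 -7.84071817e-03  2.60599769e+01]
scene [[0.555, 0.666, -0.499, 1.146], [0.832, -0.444, 0.332, -0.393], [-0.001, -0.599, -0.8, 1.033], [0.0, 0.0, 0.0, 1.0]]
slug_1_mid
   0.62 [203. 186.] [ 0.424 -0.111  0.031]
balance
   0.87 [209. 248.] [ 0.598 -0.192  0.   ]
pan_p
   0.81 [244. 229.] [ 0.625 -0.094  0.047]
   0.73 [181. 247.] [ 0.581 -0.262  0.047]
pan_n
   0.81 [244. 229.] [ 0.625 -0.094  0.047]
   0.73 [181. 247.] [ 0.581 -0.262  0.047]
subbase
   0.94 [324. 166.] [0.545 0.255 0.   ]
track_mouth
   0.97 [310. 182.] [0.577 0.174 0.008]
   0.73 [256. 209.] [ 0.567 -0.015  0.008]
   0.4 [180. 251.] [ 0.567 -0.265  0.008]
track_mid
   0.94 [324. 173.] [0.572 0.232 0.008]
side [[-0.998, -0.051, 0.043, 0.495], [-0.066, 0.618, -0.784, 0.879], [0.013, -0.785, -0.62, 0.762], [0.0, 0.0, 0.0, 1.0]]
slug_1_mid
   0.65 [292. 180.] [ 0.426 -0.108  0.031]
balance
   0.97 [243. 171.] [ 0.597 -0.189  0.   ]
pan_p
   0.8 [249. 146.] [ 0.584 -0.282  0.047]
   0.54 [231. 177.] [ 0.629 -0.086  0.047]
pan_n
   0.8 [249. 146.] [ 0.584 -0.282  0.047]
   0.54 [231. 177.] [ 0.629 -0.086  0.047]
subbase
   0.64 [240. 272.] [0.563 0.265 0.   ]
track_mouth
   0.83 [238. 245.] [0.578 0.18  0.008]
   0.65 [241. 272.] [0.561 0.271 0.008]
track_mid
   0.84 [241. 261.] [0.565 0.235 0.008]
```

View pics/scene0.png

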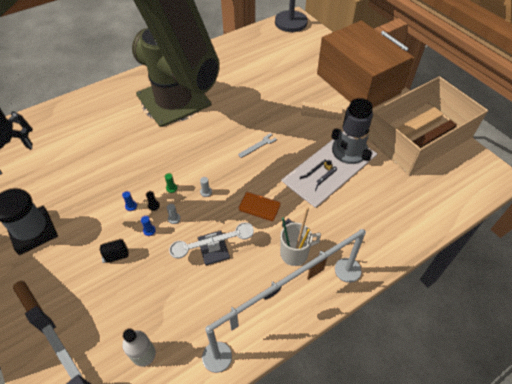

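View pics/side0.png

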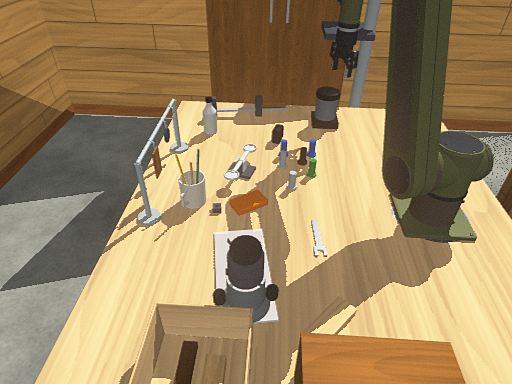

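In the scene view, the grey steel slugs are at about (205,187) and (173,214). The blue ones are at (129,201) and (148,226), the black one at (152,201) and the green one at (171,184). I'll enlarge that area to confirm and measure the grey ones by segmentation.

Run:
```python
from h import *
a=cv2.imread("pics/scene0.png")[165:265,105:275]; b=cv2.imread("pics/side0.png")[125:225,210:340]
a=cv2.resize(a,None,fx=4,fy=4,interpolation=2); b=cv2.resize(b,None,fx=3,fy=4,interpolation=2)
cv2.imwrite("pics/crop0.png",cv2.resize(np.hstack([a[:,:],b[:,:]]),(800,300)))
cv2.imwrite("pics/crop0.png",a)
for c in("scene","side"):
    im=cv2.imread(f"pics/{c}0.png"); d=np.load(f"{c}_d.npy"); info=optics.camera_info(c)
    pts=[];h=[]
    for v in range(120,260):
        for u in range(100,350):
            if d[v,u]>0:
                p=unproj(c,u,v,d=d[v,u],info=info)
                if .056<p[2]<.068 and .3<p[0]<.55 and -.4<p[1]<0: pts.append(p); h.append(im[v,u])
    pts=np.array(pts);h=np.array(h)
    done=np.zeros(len(pts),bool)
    for i in range(len(pts)):
        if done[i]: continue
        m=(np.hypot(*(pts[:,:2]-pts[i,:2]).T)<.027)&~done; done|=m
        if m.sum()>3: print(c,m.sum(),pts[m].mean(0).round(4),h[m].mean(0).round())
```

```text
scene 49 [ 0.3587 -0.1859  0.0621] [ 64. 129.  63.]
scene 47 [ 0.4288 -0.1064  0.0619] [160. 164. 165.]
scene 57 [ 0.3516 -0.3144  0.0617] [151.  81.  58.]
scene 52 [ 0.3877 -0.2584  0.0621] [32. 41. 50.]
scene 55 [ 0.4605 -0.229   0.0618] [95. 97. 98.]
scene 61 [ 0.4581 -0.3051  0.0615] [155.  78.  49.]
scene 59 [ 0.4853 -0.3915  0.0598] [30. 34. 39.]
scene 11 [ 0.5005 -0.3921  0.0586] [13. 14. 14.]
side 21 [ 0.4861 -0.3901  0.0591] [53. 65. 81.]
side 26 [ 0.4569 -0.3017  0.0622] [182.  99.  81.]
side 26 [ 0.3501 -0.311   0.0617] [178.  96.  79.]
side 28 [ 0.3871 -0.2558  0.0615] [46. 62. 81.]
side 30 [ 0.4596 -0.2253  0.062 ] [119. 123. 126.]
side 32 [ 0.3572 -0.1825  0.0618] [ 70. 155.  86.]
side 35 [ 0.4273 -0.1026  0.0617] [178. 184. 182.]
```

View pics/crop0.png

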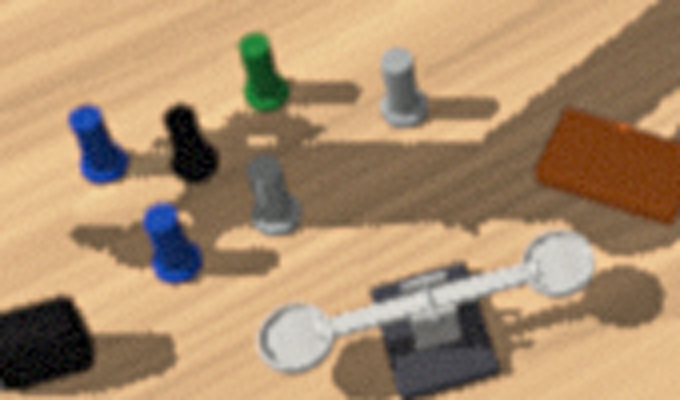

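The crop shows two bare steel slugs: A at scene pixel (205,187) and B at (173,214), B being shadowed but still grey and uncoloured. Their tops measure 62 mm high at (0.428,-0.104) and (0.460,-0.227). The blue, black and green ones are decoys. Next I'll measure the pans and the track.

Run:
```python
from h import *
for c in("scene","side"):
    d=np.load(f"{c}_d.npy"); info=optics.camera_info(c); K=np.array(info["mtx"]);T=np.array(info["extrinsics"])
    v,u=np.mgrid[0:384,0:512]; P=np.stack([(u-K[0,2])/K[0,0]*d,(v-K[1,2])/K[1,1]*d,d],-1).reshape(-1,3)@T[:3,:3].T+T[:3,3]
    P=P[d.ravel()>0]
    for q in((.627,-.09),(.583,-.275)):
        m=(np.hypot(P[:,0]-q[0],P[:,1]-q[1])<.035)&(P[:,2]>.038)&(P[:,2]<.06); p=P[m]
        (cx,cy),r=cv2.minEnclosingCircle(p[:,:2].astype(np.float32)); print(c,m.sum(),"pan mean",p.mean(0).round(4),"minenc",round(cx,4),round(cy,4),round(r,4))
    for nm,lo,hi,z0 in(("tall near pans",(.5,-.4),(.95,.05),.07),("router",(.45,.1),(.7,.45),.03)):
        m=(P[:,0]>lo[0])&(P[:,0]<hi[0])&(P[:,1]>lo[1])&(P[:,1]<hi[1])&(P[:,2]>z0)
        print(c,nm,m.sum(),P[m].min(0).round(3),P[m].max(0).round(3))
    m=(P[:,0]>.4)&(P[:,0]<.72)&(P[:,1]>.05)&(P[:,1]<.45)&(P[:,2]>.005)&(P[:,2]<.012)
    (a,b),s,an=cv2.minAreaRect(P[m][:,:2].astype(np.float32)); print("plate",a,b,s,an)
    m=(P[:,0]>.5)&(P[:,0]<.65)&(P[:,1]>.14)&(P[:,1]<.27)&(P[:,2]>.018)
    Q=P[m]; m2=Q[:,1]<.27; print("track hi pts",Q.round(3).tolist()[:40])
    for n in("track_mouth","track_mid","subbase"):
      for r in landmark_of(c,n)[:1]: print(n,unproj(c,*r["location"],z=0.008 if n!="subbase" else 0).round(4))
```

```text
scene 258 pan mean [ 0.629  -0.0964  0.0484] minenc 0.6283 -0.0982 0.0275
scene 280 pan mean [ 0.5822 -0.2685  0.0486] minenc 0.5835 -0.2669 0.0275
scene tall near pans 2159 [ 0.699 -0.328  0.07 ] [0.868 0.05  0.212]
scene router 2018 [0.468 0.245 0.03 ] [0.7   0.45  0.207]
plate 0.5569757223129272 0.2505550980567932 (0.3089522421360016, 0.398179292678833) 0.342923641204834
track hi pts [[0.537, 0.259, 0.024], [0.538, 0.263, 0.022], [0.541, 0.255, 0.026], [0.541, 0.26, 0.023], [0.542, 0.263, 0.022], [0.554, 0.255, 0.039], [0.558, 0.254, 0.043], [0.558, 0.259, 0.039], [0.561, 0.26, 0.041], [0.54, 0.248, 0.025], [0.54, 0.253, 0.021], [0.544, 0.253, 0.025], [0.545, 0.257, 0.023], [0.557, 0.247, 0.042], [0.558, 0.251, 0.04], [0.56, 0.253, 0.041], [0.56, 0.257, 0.038], [0.564, 0.258, 0.041], [0.564, 0.262, 0.039], [0.538, 0.243, 0.021], [0.542, 0.247, 0.023], [0.544, 0.249, 0.023], [0.546, 0.252, 0.023], [0.552, 0.25, 0.03], [0.557, 0.249, 0.035], [0.56, 0.249, 0.039], [0.563, 0.251, 0.041], [0.562, 0.256, 0.036], [0.566, 0.257, 0.039], [0.569, 0.257, 0.043], [0.54, 0.237, 0.022], [0.541,
[... 304 characters left out ...]
28 pan mean [ 0.6288 -0.0953  0.0489] minenc 0.6269 -0.097 0.0285
side 94 pan mean [ 0.5813 -0.2688  0.0493] minenc 0.5818 -0.2672 0.0272
side tall near pans 1276 [ 0.699 -0.324  0.07 ] [0.865 0.049 0.209]
side router 2779 [0.466 0.327 0.03 ] [0.698 0.45  0.207]
plate 0.530646800994873 0.24466575682163239 (0.2689199447631836, 0.40173035860061646) 30.342241287231445
track hi pts [[0.61, 0.167, 0.021], [0.61, 0.17, 0.02], [0.607, 0.17, 0.021], [0.606, 0.174, 0.021], [0.603, 0.174, 0.021], [0.603, 0.178, 0.021], [0.6, 0.178, 0.021], [0.603, 0.179, 0.018], [0.6, 0.182, 0.022], [0.599, 0.184, 0.02]]
track_mouth [0.5782 0.1801 0.008 ]
track_mid [0.5651 0.2351 0.008 ]
subbase [0.5628 0.265  0.    ]
```

```bash
python3 -m crank '{"linear":[[0,0,0.6],[0,0,0.6],[0,0,0.6],[0,0,0.6],[1,-0.4,0],[1,-0.4,0],[1,-0.4,0],[1,-0.4,0],[1,-0.4,0],[1,-0.4,0],[1,-0.4,0],[1,-0.4,0],[1,-0.4,0],[1,-0.4,0],[1,-0.4,0],[1,-0.4,0],[1,-0.4,0],[1,-0.4,0],[1,-0.4,0],[1,-0.4,0]],"roll":[-0.8,-0.8,-0.8,-0.8,0,0,0,0,0,0,0,0,0,0,0,0,0,0,0,0],"jaw":[0.3,0.3,0.3,0.3,0.3,0.3,0.3,0.3,0.3,0.3,0.3,0.3,0.3,0.3,0.3,0.3,0.3,0.3,0.3,0.3]}' 40
cat >> h.py <<'E'
def go(target,dyaw=0):
    s=manip.read_state(); p=np.array(s["ee_pos"]); yw=np.radians(s["tool_rot"][2])
    d=np.array(target)-p; c,n=np.cos(yw),np.sin(yw)
    print("at",p.round(4),"rot",np.round(s["tool_rot"],2),"t",round(s["time"],2),"F",np.round(s["contact_force"],2),"w",round(s["grip_width"],4))
    print("units x,y,z:",np.round(np.array([d[0]*c+d[1]*n,d[0]*n-d[1]*c,-d[2]])/.025,2))
def cloud(cam,im=None):
    i=optics.camera_info(cam); im,d=optics.grab_frame(cam); K=np.array(i["mtx"]);T=np.array(i["extrinsics"])
    v,u=np.mgrid[0:384,0:512]; x=(u-K[0,2])/K[0,0]; y=(v-K[1,2])/K[1,1]
    if cam=="wrist":
        r=np.hypot(x,y)+1e-9; t=np.tan(np.minimum(r,1.4))/r; x,y=x*t,y*t
    P=np.stack([x*d,y*d,d],-1)@T[:3,:3].T+T[:3,3]; P[d<=0]=np.nan
    return im,P
def top(P,q,lo=.056,hi=.068,R=.03):
    m=(np.hypot(P[...,0]-q[0],P[...,1]-q[1])<R)&(P[...,2]>lo)&(P[...,2]<hi); p=P[m]
    (cx,cy),r=cv2.minEnclosingCircle(p[:,:2].astype(np.float32)); return m.sum(),p.mean(0).round(4),(round(cx,4),round(cy,4),round(r,4))
E
python3 - <<'E'
from h import *
im,P=cloud("wrist"); cv2.imwrite("pics/w1.png",im)
print(top(P,(.428,-.104))); go((.428,-.105,.031))
E
```

```text
time: 3.6
ee_pos: [0.4203, -0.1175, 0.1722]
tool_rot: [179.9, -0.0, 45.3]
contact_force: [-0.0, 0.2, 1.5]
grip_width: 0.06
finger_force: 0.0
(np.int64(519), array([ 0.4271, -0.1051,  0.0609]), (0.4268, -0.1052, 0.0117))
at [ 0.4212 -0.1152  0.1722] rot [179.99  -0.19  45.3 ] t 3.65 F [ 1.11  2.12 -0.84] w 0.0596
units x,y,z: [ 0.48 -0.09  5.65]
```

View pics/w1.png

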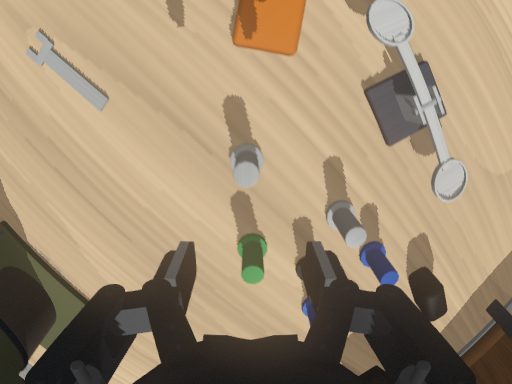

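The wrist view shows A at (246,165) and B at (346,225), both grey steel. A's wrist fix agrees with the fixed cameras to within 2 mm. I'll grasp A.

```bash
python3 -m crank '{"linear":[[0.46,-0.07,0.6],[0,0,1],[0,0,1],[0,0,1],[0,0,1],[0,0,0.7],[0,0,0.4],[0,0,0],[0,0,0],[0,0,0],[0,0,0],[0,0,0]],"roll":[0,0,0,0,0,0,0,0,0,0,0,0],"jaw":[0.3,0.3,0.3,0.3,0.3,0.3,0.3,0.3,0.8,0.8,0.8,0.8]}' 40
python3 - <<'E'
from h import *
go((.628,-.096,.14))
E
```

```text
time: 5.15
ee_pos: [0.4275, -0.1104, 0.0295]
tool_rot: [180.0, -0.0, 45.2]
contact_force: [-1.4, 1.5, 6.8]
grip_width: 0.0231
finger_force: 39.0
at [ 0.4275 -0.1104  0.0295] rot [ 1.7996e+02 -3.0000e-02  4.5250e+01] t 5.15 F [-1.36  1.54  6.78] w 0.0231
units x,y,z: [ 6.06  5.29 -4.42]
```

```bash
python3 -m crank '{"linear":[[0,0,-0.5],[0,0,-1],[0,0,-1],[0,0,-1],[0,0,-0.5],[0.9,0.8,0],[1,0.9,0],[1,0.9,0],[1,0.9,0],[1,0.9,0],[0.9,0.7,0],[0.2,0.2,0],[0,0,0]],"roll":[0,0,0,0,0,0,0,0,0,0,0,0,0],"jaw":[0.8,0.8,0.8,0.8,0.8,0.8,0.8,0.8,0.8,0.8,0.8,0.8,0.8]}' 40
python3 - <<'E'
from h import *
im,P=cloud("wrist"); cv2.imwrite("pics/w2.png",im)
go((.628,-.096,.0765))
for c in("wrist","scene","side"):
    if c!="wrist": im,P=cloud(c); cv2.imwrite(f"pics/{c}2.png",im)
    for nm,q,lo,hi,R in(("A foot",(.628,-.096),.095,.12,.026),("pan_p",(.628,-.096),.04,.056,.035),("pan_n",(.582,-.268),.04,.056,.035),("B",(.46,-.227),.056,.068,.03)):
        try: print(c,nm,*top(P,q,lo,hi,R))
        except Exception as e: print(c,nm,"none")
E
```

```text
time: 6.78
ee_pos: [0.6261, -0.0971, 0.1281]
tool_rot: [-179.9, 0.1, 45.3]
contact_force: [0.4, 0.0, -2.8]
grip_width: 0.023
finger_force: 39.6
at [ 0.6254 -0.0971  0.1281] rot [-1.7987e+02  1.0000e-01  4.5260e+01] t 6.83 F [-0.13 -0.44 -2.97] w 0.023
units x,y,z: [0.1  0.04 2.07]
wrist A foot 1387 [ 0.634  -0.0878  0.107 ] (0.6279, -0.0942, 0.0179)
wrist pan_p 2004 [ 0.6348 -0.0906  0.047 ] (0.6289, -0.1006, 0.0301)
wrist pan_n 151 [ 0.571  -0.2769  0.0473] (0.5831, -0.2735, 0.0249)
wrist B 0 [nan nan nan] (0.0, 0.0, 0.0)
scene A foot 78 [ 0.6357 -0.0978  0.1069] (0.6292, -0.0955, 0.0178)
scene pan_p 249 [ 0.6302 -0.0989  0.0482] (0.6276, -0.1006, 0.0295)
scene pan_n 296 [ 0.5827 -0.2669  0.0486] (0.582, -0.2633, 0.0305)
scene B 54 [ 0.4606 -0.2291  0.0618] (0.4588, -0.2284, 0.0128)
side A foot 65 [ 0.6257 -0.0864  0.1083] (0.6279, -0.0934, 0.0191)
side pan_p 132 [ 0.6285 -0.0962  0.049 ] (0.629, -0.1006, 0.0309)
side pan_n 100 [ 0.5816 -0.2674  0.0489] (0.5821, -0.2645, 0.03)
side B 27 [ 0.4593 -0.226   0.0624] (0.4613, -0.2285, 0.0137)h.py:25: RuntimeWarning: Mean of empty slice.
  (cx,cy),r=cv2.minEnclosingCircle(p[:,:2].astype(np.float32)); return m.sum(),p.mean(0).round(4),(round(cx,4),round(cy,4),round(r,4))
  ret = um.true_divide(
```

View pics/w2.png

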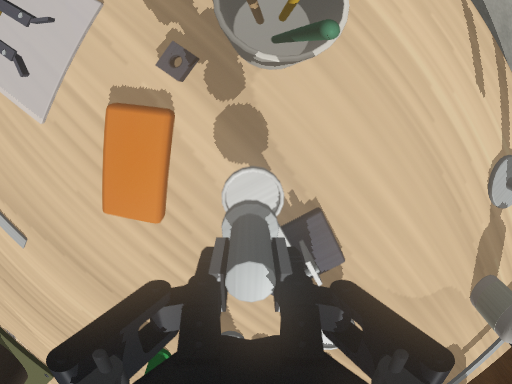

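The wrist view shows slug A over the pan near (252,195). The foot is at (.628,-.0945) and the pan centre at about (.629,-.0956), so it fits. I'll lower and release.

```bash
python3 -m crank '{"linear":[[0,0.05,0.5],[0,0,0.6],[0,0,0.5],[0,0,0.25],[0,0,0.15],[0,0,0.08],[0,0,0],[0,0,0],[0,0,0],[0,0,0],[0,0,0],[0,0,0],[0,0,0],[0,0,0],[0,0,0]],"roll":[0,0,0,0,0,0,0,0,0,0,0,0,0,0,0],"jaw":[0.8,0.8,0.8,0.8,0.8,0.8,0.8,0.65,0.5,0.4,0.35,0.35,0.35,0.35,0.35]}' 40
python3 - <<'E'
from h import *
go((.46,-.2275,.17))
for c in("scene","side"):
    im,P=cloud(c); cv2.imwrite(f"pics/{c}3.png",im)
    print(c,"A top",*top(P,(.628,-.096),.09,.115,.03)); print("pan_n",*top(P,(.582,-.27),.047,.065,.03))
a=cv2.resize(cv2.imread("pics/scene3.png")[180:280,160:270],None,fx=4,fy=4);b=cv2.resize(cv2.imread("pics/side3.png")[110:210,190:280],None,fx=4,fy=4)
cv2.imwrite("pics/c3.png",np.hstack([a,b]))
E
```

```text
time: 8.8
ee_pos: [0.6279, -0.098, 0.0768]
tool_rot: [-180.0, 0.0, 45.3]
contact_force: [-0.5, 0.3, 0.5]
grip_width: 0.0557
finger_force: 0.0
at [ 0.6279 -0.098   0.0768] rot [-179.99    0.     45.26] t 8.8 F [-0.5   0.31  0.48] w 0.0557
units x,y,z: [-8.41 -1.12 -3.73]
scene A top 45 [ 0.6348 -0.0845  0.0999] (0.6285, -0.083, 0.019)
pan_n 283 [ 0.5822 -0.2682  0.0566] (0.583, -0.2668, 0.0267)
side A top 70 [ 0.6351 -0.0925  0.0999] (0.6298, -0.0955, 0.0294)
pan_n 82 [ 0.5781 -0.2709  0.0575] (0.5797, -0.2682, 0.0267)
```

View pics/c3.png

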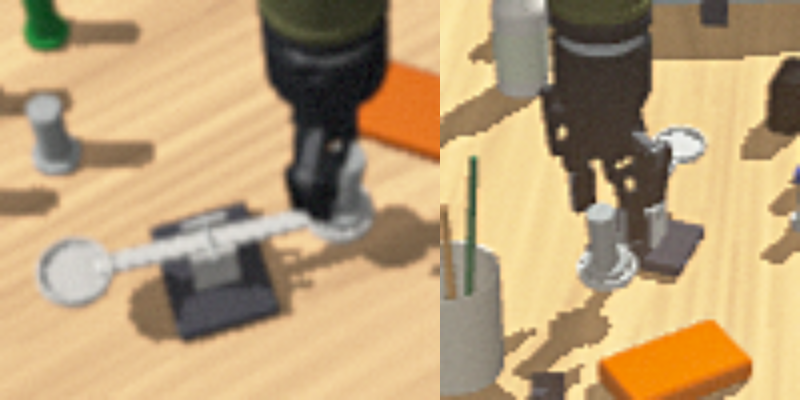

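Slug A stands in its pan (side crop near (605,250)) and the empty pan has risen about 8 mm, as it should. Now to B.

```bash
python3 -m crank '{"linear":[[0,0,-0.4],[0,0,-0.8],[0,0,-1],[0,0,-1],[0,0,-0.5],[-0.9,-0.1,0],[-1,-0.15,0],[-1,-0.15,0],[-1,-0.15,0],[-1,-0.15,0],[-1,-0.15,0],[-1,-0.15,0],[-1,-0.15,0],[-0.5,-0.1,0],[0,0,0]],"roll":[0,0,0,0,0,0,0,0,0,0,0,0,0,0,0],"jaw":[0.35,0.35,0.3,0.3,0.3,0.3,0.3,0.3,0.3,0.3,0.3,0.3,0.3,0.3,0.3]}' 40
python3 - <<'E'
from h import *
im,P=cloud("wrist"); t=top(P,(.46,-.2275)); print(t)
go((t[2][0],t[2][1],.03))
print("A on pan",*top(P,(.63,-.09),.09,.115,.03))
E
```

```text
time: 10.78
ee_pos: [0.457, -0.2257, 0.1693]
tool_rot: [-180.0, -0.0, 45.2]
contact_force: [0.1, 0.5, 0.2]
grip_width: 0.0601
finger_force: 0.0
(np.int64(551), array([ 0.4598, -0.2275,  0.0609]), (0.4594, -0.2281, 0.0119))
at [ 0.4578 -0.2254  0.1694] rot [ 1.7999e+02 -3.0000e-02  4.5190e+01] t 10.82 F [0.44 1.33 0.6 ] w 0.0597
units x,y,z: [-0.03  0.12  5.57]
A on pan 0 [nan nan nan] (0.0, 0.0, 0.0)h.py:25: RuntimeWarning: Mean of empty slice.
  (cx,cy),r=cv2.minEnclosingCircle(p[:,:2].astype(np.float32)); return m.sum(),p.mean(0).round(4),(round(cx,4),round(cy,4),round(r,4))
  ret = um.true_divide(
```

```bash
python3 -m crank '{"linear":[[0,0.1,0.6],[0,0,1],[0,0,1],[0,0,1],[0,0,1],[0,0,0.6],[0,0,0.4],[0,0,0],[0,0,0],[0,0,0],[0,0,0],[0,0,0],[0,0,-0.5],[0,0,-1],[0,0,-1],[0,0,-1],[0,0,-0.6],[0,0,0]],"roll":[0,0,0,0,0,0,0,0,0,0,0,0,0,0,0,0,0,0],"jaw":[0.3,0.3,0.3,0.3,0.3,0.3,0.3,0.8,0.8,0.8,0.8,0.8,0.8,0.8,0.8,0.8,0.8,0.8]}' 40
python3 -m crank '{"linear":[[0.3,0.65,0],[0.5,1,0],[0.5,1,0],[0.5,1,0],[0.4,0.8,0],[0.08,0.2,0],[0,0,0]],"roll":[0,0,0,0,0,0,0],"jaw":[0.8,0.8,0.8,0.8,0.8,0.8,0.8]}' 40
python3 - <<'E'
from h import *
for c in("wrist","scene","side"):
    im,P=cloud(c)
    if c=="wrist": cv2.imwrite("pics/w4.png",im)
    q=(.582,-.269); d=np.hypot(P[...,0]-q[0],P[...,1]-q[1]); z=P[...,2][(d<.03)&(P[...,2]>.08)&(P[...,2]<.16)]
    print(c,np.histogram(z,bins=np.arange(.08,.165,.005))[0]); print(top(P,q,.11,.131,.03),top(P,q,.05,.064,.03))
go((.582,-.2694,.085))
E
```

```text
time: 13.08
ee_pos: [0.4604, -0.2274, 0.1331]
tool_rot: [179.8, -0.0, 45.3]
contact_force: [-0.6, -0.5, -0.7]
grip_width: 0.0232
finger_force: 39.3
time: 13.95
ee_pos: [0.582, -0.2681, 0.1305]
tool_rot: [-179.9, 0.0, 45.3]
contact_force: [0.6, -0.4, -1.7]
grip_width: 0.0228
finger_force: 39.4
wrist [  0   0   0   3 127 844 130 136 159 161 226 411 463 504 603 661]
(np.int64(620), array([ 0.5872, -0.2622,  0.1211]), (0.585, -0.2642, 0.0122)) (np.int64(2121), array([ 0.5876, -0.2624,  0.0547]), (0.5847, -0.2655, 0.0266))
scene [ 0  0  0  0  9 42 26  6  1  5  7 13 15 15 12 12]
(np.int64(41), array([ 0.5888, -0.2689,  0.1164]), (0.5838, -0.2707, 0.0163)) (np.int64(243), array([ 0.5852, -0.2684,  0.0561]), (0.5829, -0.2662, 0.0271))
side [ 0  0  0  0  4 21 15  9  9  6  9 10 14 16 14 15]
(np.int64(40), array([ 0.5797, -0.2602,  0.1186]), (0.5791, -0.2663, 0.0165)) (np.int64(105), array([ 0.5819, -0.268 ,  0.0571]), (0.5806, -0.2674, 0.027))
at [ 0.5813 -0.2678  0.1314] rot [-1.799e+02  3.000e-02  4.525e+01] t 14.1 F [ 1.42 -0.1  -1.47] w 0.0228
units x,y,z: [-0.02  0.06  1.85]
```

Run:
```python
from h import *
for c in("wrist","scene","side"):
    im,P=cloud(c); print(c,top(P,(.582,-.269),.095,.111,.026))
```

```text
wrist (np.int64(980), array([ 0.5869, -0.2611,  0.1079]), (0.5815, -0.2671, 0.0177))
scene (np.int64(54), array([ 0.5891, -0.27  ,  0.1082]), (0.5812, -0.2687, 0.0177))
side (np.int64(25), array([ 0.5805, -0.2599,  0.1082]), (0.581, -0.2677, 0.0198))
```

```bash
python3 -m crank '{"linear":[[-0.02,0.06,0.5],[0,0,0.6],[0,0,0.4],[0,0,0.2],[0,0,0.1],[0,0,0.1],[0,0,0],[0,0,0],[0,0,0],[0,0,0],[0,0,0],[0,0,0],[0,0,0],[0,0,0],[0,0,0],[0,0,0]],"roll":[0,0,0,0,0,0,0,0,0,0,0,0,0,0,0,0],"jaw":[0.8,0.8,0.8,0.8,0.8,0.8,0.8,0.65,0.5,0.4,0.3,0.3,0.3,0.3,0.3,0.3]}' 40
python3 - <<'E'
from h import *
go((.582,-.2694,.17))
for c in("scene","side"):
    im,P=cloud(c); cv2.imwrite(f"pics/{c}5.png",im)
    for nm,q in(("p",(.629,-.0956)),("n",(.582,-.2694))):
        m=(np.hypot(P[...,0]-q[0],P[...,1]-q[1])<.03); z=P[...,2][m]; print(c,nm,"rim/top hist",np.histogram(z,bins=np.arange(.03,.13,.006))[0])
a=cv2.resize(cv2.imread("pics/scene5.png")[180:280,160:270],None,fx=4,fy=4);b=cv2.resize(cv2.imread("pics/side5.png")[110:210,190:280],None,fx=4,fy=4)
cv2.imwrite("pics/c5.png",np.hstack([a,b]))
E
```

```text
time: 16.25
ee_pos: [0.5831, -0.2697, 0.0843]
tool_rot: [-180.0, 0.0, 45.3]
contact_force: [0.2, 0.3, -0.3]
grip_width: 0.0598
finger_force: 0.0
at [ 0.5831 -0.2697  0.0843] rot [-180.      0.     45.26] t 16.25 F [ 0.25  0.3  -0.29] w 0.0598
units x,y,z: [-0.02 -0.04 -3.43]
scene p rim/top hist [10 49 87 39 10 13 12 12 10 13 15 39 23  0  0  0]
scene n rim/top hist [ 0  0  0 20 75 38 12  9  7  8 11  8 11  9 23  4]
side p rim/top hist [ 6 38 45 24  6 13 10  7 12 12 11 21 14  0  0  0]
side n rim/top hist [ 0  0  0 12 39 27 12 12  9  8 13 12 13 10 20  6]
```

View pics/c5.png

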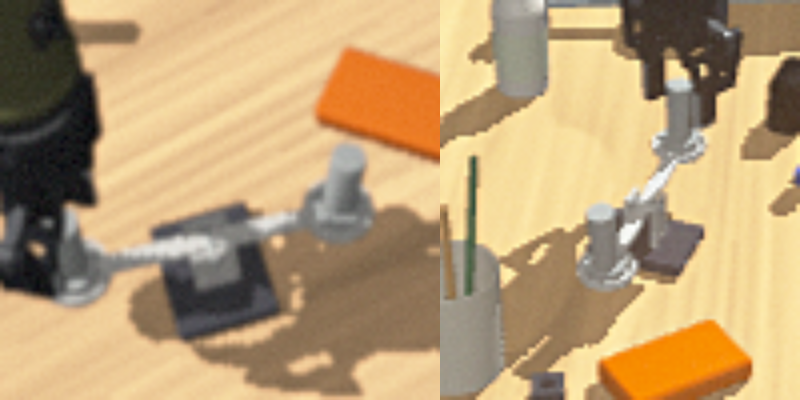

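Both crops show A's pan (p) down, with its top at about 0.10, and B's pan up, with its top at about 0.115. So A is the heavier and B stays on its pan. I'll back off, turn so the fingers close across the beam, and check that everything settled.

```bash
python3 -m crank '{"linear":[[0,0,-0.4],[0,0,-0.8],[0,0,-1],[0,0,-1],[0,0,-0.6],[0,0,0],[0,0,0],[0,0,0],[0.7,0,0],[1,0,0],[1,0,0],[1,0,0],[1,0,0],[1,0,0],[1,0,0],[0.6,0,0],[0,0,0]],"roll":[0,0,0,-1,-1,-1,-1,-1,0,0,0,0,0,0,0,0,0],"jaw":[0.3,0.3,0.3,0.3,0.3,0.3,0.3,0.3,0.3,0.3,0.3,0.3,0.3,0.3,0.3,0.3,0.3]}' 40
python3 - <<'E'
from h import *
for c in("wrist","scene","side"):
    im,P=cloud(c); cv2.imwrite(f"pics/{c}6.png",im)
    print(c,"A top",top(P,(.63,-.091),.093,.11,.025),"B top",top(P,(.58,-.274),.107,.125,.025))
    print("A foot",top(P,(.63,-.094),.042,.052,.026))
go((.630,-.091,.070))
E
```

```text
time: 18.48
ee_pos: [0.6297, -0.0918, 0.1795]
tool_rot: [180.0, -0.0, 75.3]
contact_force: [-0.1, 0.6, 0.5]
grip_width: 0.06
finger_force: 0.0
wrist A top (np.int64(697), array([ 0.6313, -0.0857,  0.1   ]), (0.6311, -0.0862, 0.0119)) B top (np.int64(0), array([nan, nan, nan]), (0.0, 0.0, 0.0))
A foot (np.int64(483), array([ 0.6307, -0.0915,  0.0452]), (0.6288, -0.0973, 0.024))
scene A top (np.int64(70), array([ 0.6333, -0.0889,  0.1004]), (0.6322, -0.0884, 0.0125)) B top (np.int64(83), array([ 0.5845, -0.2697,  0.1171]), (0.5817, -0.2688, 0.0131))
A foot (np.int64(101), array([ 0.633 , -0.103 ,  0.0466]), (0.6302, -0.0964, 0.0245))
side A top (np.int64(43), array([ 0.6306, -0.0843,  0.1005]), (0.6311, -0.0858, 0.013)) B top (np.int64(37), array([ 0.5819, -0.2649,  0.1163]), (0.5829, -0.2675, 0.0132))
A foot (np.int64(62), array([ 0.6273, -0.088 ,  0.0458]), (0.6287, -0.0944, 0.0247))
at [ 0.6293 -0.0938  0.1793] rot [-1.7999e+02  3.0000e-02  7.5220e+01] t 18.62 F [ 0.67 -0.32  0.79] w 0.0595
units x,y,z: [ 0.11 -0.    4.37]h.py:25: RuntimeWarning: Mean of empty slice.
  (cx,cy),r=cv2.minEnclosingCircle(p[:,:2].astype(np.float32)); return m.sum(),p.mean(0).round(4),(round(cx,4),round(cy,4),round(r,4))
  ret = um.true_divide(
```

```bash
python3 -m crank '{"linear":[[0.2,0,0.6],[0,0,1],[0,0,1],[0,0,1],[0,0,0.5],[0,0,0.27],[0,0,0],[0,0,0],[0,0,0],[0,0,0],[0,0,0],[0,0,0],[0,0,-0.3],[0,0,-0.8],[0,0,-1],[0,0,-1],[0,0,-0.9],[0,0,-0.4],[0,0,0]],"roll":[0,0,0,0,0,0,0,0,0,0,0,0,0,0,0,0,0,0,0],"jaw":[0.3,0.3,0.3,0.3,0.3,0.3,0.3,0.5,0.8,0.8,0.8,0.8,0.8,0.8,0.8,0.8,0.8,0.8,0.8]}' 40
python3 -m crank '{"linear":[[0.7,-0.4,0],[1,-0.54,0],[1,-0.54,0],[1,-0.54,0],[1,-0.54,0],[1,-0.54,0],[0.8,-0.4,0],[0.3,-0.2,0],[0,0,0],[0,0,0],[0,0,0],[0,0,0],[0,0,0]],"roll":[0,0,0,0,0,0,0,0,-1,-1,-1,-0.8,0],"jaw":[0.8,0.8,0.8,0.8,0.8,0.8,0.8,0.8,0.8,0.8,0.8,0.8,0.8]}' 40
python3 - <<'E'
from h import *
im,P=cloud("wrist"); cv2.imwrite("pics/w7.png",im)
for n in("track_mouth","track_mid"):
    for r in landmark_of("wrist",n)[:2]: print(n,round(r["conf"],2),np.round(r["location"]),unproj("wrist",*r["location"],z=.008).round(4))
np.save("P7.npy",P); go((.585,.13,.15))
E
```

```text
time: 21.0
ee_pos: [0.6308, -0.0884, 0.1802]
tool_rot: [180.0, -0.0, 75.3]
contact_force: [0.8, -0.2, -2.4]
grip_width: 0.0229
finger_force: 39.4
time: 22.62
ee_pos: [0.5845, 0.0991, 0.1798]
tool_rot: [-180.0, 0.0, 98.0]
contact_force: [-0.8, 1.0, -2.7]
grip_width: 0.0226
finger_force: 39.4
track_mouth 0.83 [252.  93.] [0.5746 0.184  0.008 ]
track_mouth 0.25 [221. 245.] [0.5622 0.0038 0.008 ]
track_mid 0.92 [251.  48.] [0.5668 0.2312 0.008 ]
track_mid 0.43 [250.  16.] [0.5614 0.2656 0.008 ]
at [0.5846 0.0993 0.1799] rot [-1.7999e+02  1.0000e-02  9.7970e+01] t 22.77 F [ 0.26 -0.3  -2.08] w 0.0229
units x,y,z: [1.21 0.19 1.2 ]
```

View pics/w7.png

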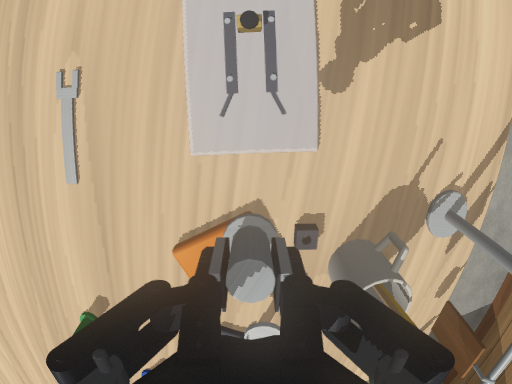

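The wrist view shows the plate with front corners at about (190,154) and (317,150). The rails run at columns 230 and 270, from row 12 to row 94, with flares to row 115. The stop is at (249,22) with its face at about row 32. I'll compute the axis.

Run:
```python
from h import *
f=lambda u,v,z: unproj("wrist",u,v,z=z)[:2].round(4)
L,R=f(190,154,.008),f(317,150,.008); print("front corners",L,R,np.linalg.norm(L-R),"mid",(L+R)/2)
m0=(f(232,94,.022)+f(272,93,.022))/2; m1=(f(229,12,.022)+f(269,12,.022))/2
print("rail mids",m0,m1,np.linalg.norm(m1-m0),"yaw",np.degrees(np.arctan2(*(m1-m0)[::-1])))
print("stop face",f(249,32,.032)); print("edge yaw",np.degrees(np.arctan2(*(R-L)[::-1]))+90)
# refined plate side edges from image: white plate / wood
im=cv2.imread("pics/w7.png"); hsv=cv2.cvtColor(im,cv2.COLOR_BGR2HSV); m=((hsv[...,1]<45)&(hsv[...,2]>130))
for v in(60,80,100,120,140):
    c=np.where(m[v,150:350])[0]+150; a,b=f(c.min(),v,.008),f(c.max()+1,v,.008); print(v,c.min(),c.max(),((a+b)/2).round(4),np.linalg.norm(a-b).round(4))
dk=(hsv[...,2]<90)
for v in(20,30,50,65,80,90,105):
    c=np.where(dk[v,200:300])[0]+200; l=c[c<240];r=c[c>258]
    if len(l) and len(r): a,b=f(l.max()+1,v,.022),f(r.min(),v,.022); print("rail",v,l.min(),l.max(),r.min(),r.max(),((a+b)/2).round(4),"slot",np.linalg.norm(a-b).round(4))
for nm,q in(("foot",(.5845,.099)),):
    P=np.load("P7.npy"); print(top(P,q,.145,.166,.03))
```

```text
front corners [0.5169 0.1105] [0.6532 0.1341] 0.13832805210802324 mid [0.58505 0.1223 ]
rail mids [0.57465 0.18345] [0.5601  0.26665] 0.08446266926873669 yaw 99.91956349090717
stop face [0.5634 0.2431]
edge yaw 99.82322500721156
60 184 316 [0.5681 0.2206] 0.1388
80 185 317 [0.5721 0.1993] 0.1394
100 187 317 [0.5761 0.1782] 0.1383
120 188 317 [0.5797 0.1569] 0.1386
140 190 317 [0.5838 0.1356] 0.1381
(np.int64(958), array([0.5836, 0.1035, 0.1549]), (0.5842, 0.0973, 0.017))
```

```bash
python3 -m crank '{"linear":[[0,0,0],[0.6,0.07,0],[0.7,0.08,0],[0.5,0.07,0.5],[0,0,1],[0,0,1],[0,0,1],[0,0,0.8],[0,0,0.5],[0,0,0.3],[0,0,0]],"roll":[-0.33,0,0,0,0,0,0,0,0,0,0],"jaw":[0.8,0.8,0.8,0.8,0.8,0.8,0.8,0.8,0.8,0.8,0.8]}' 40
python3 - <<'E'
from h import *
q=(.5818,.1426)
for c in("wrist","scene","side"):
    im,P=cloud(c); print(c,"foot",top(P,q,.014,.030,.03))
go((.582,.142,.04))
E
```

```text
time: 24.15
ee_pos: [0.582, 0.145, 0.0522]
tool_rot: [-180.0, -0.0, 100.1]
contact_force: [0.6, -0.4, -3.6]
grip_width: 0.0229
finger_force: 39.4
wrist foot (np.int64(809), array([0.5809, 0.1493, 0.0259]), (0.5818, 0.1425, 0.017))
scene foot (np.int64(28), array([0.5895, 0.1355, 0.0271]), (0.5829, 0.138, 0.0188))
side foot (np.int64(37), array([0.5819, 0.1503, 0.027 ]), (0.5833, 0.1411, 0.0168))
at [0.5829 0.145  0.0533] rot [179.9    0.   100.04] t 24.3 F [ 0.35  1.12 -2.92] w 0.0229
units x,y,z: [-0.11 -0.06  0.53]
```

```bash
python3 -m crank '{"linear":[[0,0,0.15],[0,0,0.1],[0,0,0.07],[0,0,0],[0,0,0],[0,0,0],[0,0,0],[0,0,0.15],[0,0,0]],"roll":[0,0,0,0,0,0,0,0,0],"jaw":[0.8,0.8,0.8,0.8,0.68,0.6,0.5,0.5,0.5]}' 40
python3 - <<'E'
from h import *
q=(.5818,.1426)
for c in("wrist","scene","side"):
    im,P=cloud(c); print(c,"foot",top(P,q,.012,.022,.026),"top",top(P,q,.065,.076,.02))
    if c=="wrist": cv2.imwrite("pics/w8.png",im)
go((.582,.142,.038))
E
```

```text
time: 25.42
ee_pos: [0.5819, 0.1448, 0.0405]
tool_rot: [-180.0, 0.0, 100.0]
contact_force: [0.6, -0.5, -0.4]
grip_width: 0.0425
finger_force: 0.0
wrist foot (np.int64(1077), array([0.5815, 0.1451, 0.0156]), (0.5827, 0.1378, 0.0179)) top (np.int64(1605), array([0.5826, 0.1392, 0.0689]), (0.5829, 0.1373, 0.0127))
scene foot (np.int64(53), array([0.59  , 0.1329, 0.0164]), (0.5858, 0.1422, 0.0234)) top (np.int64(48), array([0.584 , 0.1361, 0.07  ]), (0.5789, 0.1355, 0.0162))
side foot (np.int64(48), array([0.5843, 0.143 , 0.017 ]), (0.5834, 0.1386, 0.0187)) top (np.int64(49), array([0.5826, 0.1395, 0.0702]), (0.5809, 0.1389, 0.013))
at [0.5821 0.1448 0.0407] rot [-179.99    0.    100.04] t 25.57 F [-0.41  0.09 -0.83] w 0.0425
units x,y,z: [-0.11 -0.02  0.11]
```

View pics/w8.png

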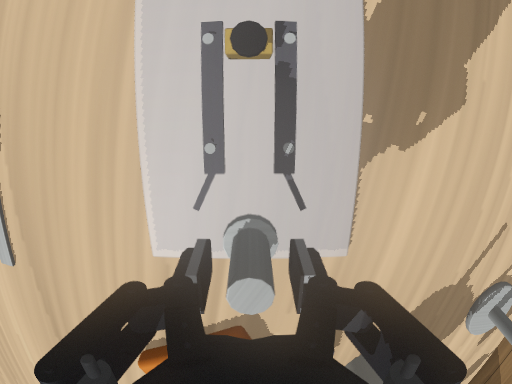

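The slug stands upright at (250,230), with the mouth centred near column 250 and the stop face at about row 58. I'll get the precise axis from this view.

Run:
```python
from h import *
f=lambda u,v,z: unproj("wrist",u,v,z=z)[:2]
g=cv2.imread("pics/w8.png").max(2).astype(int)
for v in(70,90,110,130,165):
    row=g[v]<110; l=max(u for u in range(200,245) if row[u])+1; r=min(u for u in range(256,300) if row[u])
    a,b=f(l,v,.022),f(r,v,.022); print(v,l,r,((a+b)/2).round(4),np.linalg.norm(a-b).round(4))
a,b=f(205,173,.022),f(296,173,.022); print("mouth",((a+b)/2).round(4)); print("stop face",f(249,58,.032).round(4),"foot of face",f(249,61,.02).round(4))
im,P=cloud("wrist"); print(top(P,(.5827,.138),.012,.022,.022))
```

```text
70 223 275 [0.5645 0.2407] 0.0274
90 223 275 [0.5664 0.23  ] 0.0276
110 223 275 [0.5683 0.2193] 0.0278
130 224 275 [0.5704 0.2086] 0.0276
165 224 274 [0.5735 0.1893] 0.0278
mouth [0.5752 0.1849]
stop face [0.5636 0.2458] foot of face [0.5636 0.2456]
(np.int64(1078), array([0.5817, 0.1452, 0.0156]), (0.5829, 0.1378, 0.0178))
```

```bash
python3 -m crank '{"linear":[[-0.27,-0.03,0.1],[0,0,0],[0,0,0],[0,0,0],[0,0,0],[0,0,0],[0,0,0],[0,0,0],[0.2,0,0],[0.25,0,0],[0.25,0,0],[0.2,0,0],[0,0,0]],"roll":[0,0,0,0,0,0,0,0,0,0,0,0,0],"jaw":[0.5,0.5,0.8,0.8,0.8,0.8,0.8,0.8,0.8,0.8,0.8,0.8,0.8]}' 40
python3 - <<'E'
from h import *
im,P=cloud("wrist"); print(top(P,(.579,.160),.012,.022,.022)); go((.563,.248,.038))
E
```

```text
time: 27.25
ee_pos: [0.5785, 0.1612, 0.0384]
tool_rot: [180.0, -0.1, 100.1]
contact_force: [-0.0, 0.4, 1.9]
grip_width: 0.0226
finger_force: 39.4
(np.int64(1000), array([0.5769, 0.1699, 0.0156]), (0.5784, 0.1618, 0.0176))
at [0.5785 0.1612 0.0384] rot [ 1.8000e+02 -6.0000e-02  1.0004e+02] t 27.3 F [0.18 1.05 2.75] w 0.0226
units x,y,z: [ 3.53 -0.01  0.01]
```

```bash
python3 -m crank '{"linear":[[0.15,0,0],[0.2,0,0],[0.2,0,0],[0.2,0,0],[0.15,0,0],[0,0,0]],"roll":[0,0,0,0,0,0],"jaw":[0.8,0.8,0.8,0.8,0.8,0.8]}' 40
python3 -m crank '{"linear":[[0.15,0,0],[0.2,0,0],[0.2,0,0],[0.2,0,0],[0.2,0,0],[0.15,0,0],[0.1,0,0],[0,0,0]],"roll":[0,0,0,0,0,0,0,0],"jaw":[0.8,0.8,0.8,0.8,0.8,0.8,0.8,0.8]}' 40
python3 - <<'E'
from h import *
im,P=cloud("wrist"); cv2.imwrite("pics/w9.png",im); print(top(P,(.5706,.213),.065,.076,.02)); go((.5675,.226,.038))
for i in range(6):
    optics.grab_frame("wrist"); s=manip.read_state(); u=np.array([-.1725,.985,0]); F=np.array(s["contact_force"]); print(round(F@u,2),F.round(2))
E
```

```text
time: 28.05
ee_pos: [0.5747, 0.183, 0.0384]
tool_rot: [180.0, -0.0, 100.0]
contact_force: [-0.0, -0.9, 3.0]
grip_width: 0.0229
finger_force: 39.5
time: 29.05
ee_pos: [0.5695, 0.2123, 0.0384]
tool_rot: [180.0, -0.0, 100.0]
contact_force: [0.3, -0.8, 4.6]
grip_width: 0.0229
finger_force: 39.6
(np.int64(2573), array([0.5695, 0.2149, 0.07  ]), (0.5705, 0.2146, 0.0194))
at [0.5695 0.2123 0.0383] rot [ 1.7999e+02 -3.0000e-02  1.0003e+02] t 29.1 F [ 1.29 -1.23  4.09] w 0.0226
units x,y,z: [0.55 0.02 0.01]
-0.63 [ 0.48 -0.55  3.78]
-1.8 [ 1.09 -1.64  3.64]
0.05 [0.07 0.06 4.3 ]
-0.61 [ 1.6  -0.34  4.69]
-0.61 [-0.01 -0.62  3.55]
-1.07 [ 1.13 -0.89  4.86]
```

```bash
python3 -m crank '{"linear":[[0.1,0,0],[0.1,0,0],[0.1,0,0],[0.1,0,0],[0,0,0]],"roll":[0,0,0,0,0],"jaw":[0.8,0.8,0.8,0.8,0.8]}' 40
cat > f.py <<'E'
from h import *
L=[]
for i in range(4):
    optics.grab_frame("wrist"); s=manip.read_state(); L.append(s["contact_force"])
L=np.array(L); print("t",round(s["time"],2),"along",(L@np.array([-.1725,.985,0])).mean().round(2),"F",L.mean(0).round(2),"pos",np.round(s["ee_pos"],4))
E
python3 f.py; python3 -m crank '{"linear":[[0.04,0,0],[0,0,0]],"roll":[0,0],"jaw":[0.8,0.8]}' 40; python3 f.py;python3 -m crank '{"linear":[[0.04,0,0],[0,0,0]],"roll":[0,0],"jaw":[0.8,0.8]}' 40; python3 f.py
```

```text
time: 30.02
ee_pos: [0.5678, 0.222, 0.0384]
tool_rot: [180.0, -0.0, 100.1]
contact_force: [0.5, -1.6, 4.3]
grip_width: 0.0227
finger_force: 39.7
t 30.23 along -2.67 F [ 1.27 -2.49  4.86] pos [0.5678 0.2219 0.0384]
time: 30.48
ee_pos: [0.5677, 0.2226, 0.0384]
tool_rot: [180.0, 0.0, 100.0]
contact_force: [0.6, -2.8, 5.4]
grip_width: 0.0229
finger_force: 39.7
t 30.68 along -3.49 F [ 1.4  -3.3   5.43] pos [0.5677 0.2226 0.0384]
time: 30.92
ee_pos: [0.5676, 0.2235, 0.0384]
tool_rot: [180.0, 0.0, 100.0]
contact_force: [0.9, -3.9, 4.6]
grip_width: 0.0233
finger_force: 39.7
t 31.12 along -3.35 F [ 0.73 -3.27  5.59] pos [0.5676 0.2235 0.0383]
```

Run:
```python
from h import *
i=optics.camera_info("wrist"); im,d=optics.grab_frame("wrist")
cv2.imwrite("pics/c10.png",cv2.resize(im[110:310,150:350],None,fx=3,fy=3,interpolation=2))
s=manip.read_state(); print(s["ee_pos"],s["moment"])
```

```text
[0.56755677 0.22350011 0.03837545] [-0.5787885  -0.13134568 -0.02882888]
```

View pics/c10.png

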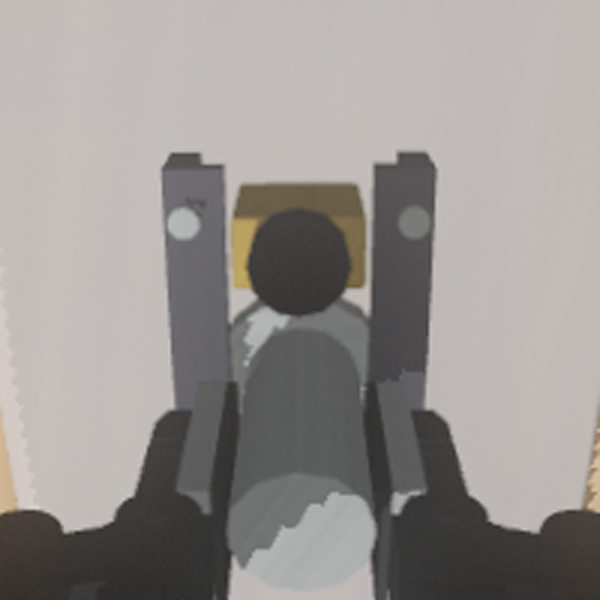

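```bash
python3 -m crank '{"linear":[[0,0,-0.03],[0,0,0]],"roll":[0,0],"jaw":[0.8,0.8]}' 40 | head -2; python3 f.py; python3 -m crank '{"linear":[[0.03,0,0],[0,0,0]],"roll":[0,0],"jaw":[0.8,0.8]}' 40| head -2; python3 f.py;python3 -m crank '{"linear":[[0.03,0,0],[0,0,0]],"roll":[0,0],"jaw":[0.8,0.8]}' 40| head -2; python3 f.py
```

```text
time: 31.42
ee_pos: [0.5666, 0.2241, 0.0384]
t 31.62 along 0.07 F [ 0.19  0.11 -1.74] pos [0.5667 0.2239 0.0384]
time: 31.88
ee_pos: [0.567, 0.2245, 0.0388]
t 32.08 along 0.49 F [-0.02  0.5  -2.73] pos [0.5673 0.2244 0.039 ]
time: 32.33
ee_pos: [0.5672, 0.2252, 0.0391]
t 32.52 along -0.23 F [ 0.51 -0.15 -2.87] pos [0.5671 0.2252 0.039 ]
```

With the slug lifted a fraction of a millimetre the drag is gone, so that force was friction and not the stop. I'll feel forward with clean force readings.

```bash
python3 -m crank '{"linear":[[0.03,0,0],[0,0,0]],"roll":[0,0],"jaw":[0.8,0.8]}' 40 | head -2; python3 f.py; python3 -m crank '{"linear":[[0.03,0,0],[0,0,0]],"roll":[0,0],"jaw":[0.8,0.8]}' 40| head -2; python3 f.py;python3 -m crank '{"linear":[[0.03,0,0],[0,0,0]],"roll":[0,0],"jaw":[0.8,0.8]}' 40| head -2; python3 f.py
```

```text
time: 32.78
ee_pos: [0.5671, 0.226, 0.0391]
t 32.98 along -0.4 F [-0.03 -0.41 -2.21] pos [0.5671 0.2259 0.039 ]
time: 33.22
ee_pos: [0.5669, 0.2267, 0.039]
t 33.42 along -0.01 F [-0.01 -0.01 -2.03] pos [0.5669 0.2267 0.0391]
time: 33.67
ee_pos: [0.5668, 0.2275, 0.039]
t 33.88 along 0.35 F [ 0.09  0.37 -2.29] pos [0.5668 0.2274 0.0391]
```

```bash
python3 -m crank '{"linear":[[0.03,0,0],[0,0,0]],"roll":[0,0],"jaw":[0.8,0.8]}' 40 | head -2; python3 f.py; python3 -m crank '{"linear":[[0.03,0,0],[0,0,0]],"roll":[0,0],"jaw":[0.8,0.8]}' 40| head -2; python3 f.py;python3 -m crank '{"linear":[[0.03,0,0],[0,0,0]],"roll":[0,0],"jaw":[0.8,0.8]}' 40| head -2; python3 f.py
```

```text
time: 34.12
ee_pos: [0.5667, 0.2282, 0.0391]
t 34.33 along 0.07 F [ 0.27  0.12 -2.08] pos [0.5667 0.2282 0.039 ]
time: 34.58
ee_pos: [0.5665, 0.2289, 0.039]
t 34.77 along 0.17 F [-0.47  0.09 -2.73] pos [0.5665 0.2289 0.039 ]
time: 35.02
ee_pos: [0.5664, 0.2297, 0.0391]
t 35.23 along 0.15 F [ 0.61  0.26 -2.82] pos [0.5664 0.2296 0.0391]
```

```bash
python3 -m crank '{"linear":[[0.03,0,0],[0,0,0]],"roll":[0,0],"jaw":[0.8,0.8]}' 40 | head -2; python3 f.py; python3 -m crank '{"linear":[[0.03,0,0],[0,0,0]],"roll":[0,0],"jaw":[0.8,0.8]}' 40| head -2; python3 f.py;python3 -m crank '{"linear":[[0.03,0,0],[0,0,0]],"roll":[0,0],"jaw":[0.8,0.8]}' 40| head -2; python3 f.py
```

```text
time: 35.48
ee_pos: [0.5663, 0.2304, 0.0391]
t 35.67 along -0.44 F [ 0.14 -0.42 -2.59] pos [0.5663 0.2304 0.0391]
time: 35.92
ee_pos: [0.5661, 0.2311, 0.039]
t 36.12 along 0.14 F [ 0.33  0.2  -2.64] pos [0.5662 0.2311 0.0391]
time: 36.38
ee_pos: [0.5661, 0.2314, 0.0391]
t 36.58 along -2.83 F [ 0.74 -2.75 -1.85] pos [0.5661 0.2315 0.0391]
```

Contact: about 2.8 N at TCP y = 0.2314. I'll add the small increment needed for about 5 N.

```bash
python3 -m crank '{"linear":[[0.01,0,0],[0,0,0]],"roll":[0,0],"jaw":[0.8,0.8]}' 40 | head -2; python3 f.py
```

```text
time: 36.83
ee_pos: [0.566, 0.2316, 0.0391]
t 37.02 along -5.15 F [ 0.85 -5.08 -0.55] pos [0.566  0.2317 0.0391]
```

```bash
python3 -m crank '{"linear":[[0,0,0],[0,0,0],[0,0,0],[0,0,0]],"roll":[0,0,0,0],"jaw":[0.8,0.8,0.8,0.8]}' 40 | head -2; python3 f.py; python3 -m crank '{"linear":[[0,0,0],[0,0,0],[0,0,0]],"roll":[0,0,0],"jaw":[0.8,0.8,0.8]}' 40 | head -2; python3 f.py
```

```text
time: 37.52
ee_pos: [0.566, 0.2317, 0.0391]
t 37.73 along -5.19 F [ 0.64 -5.15 -0.43] pos [0.5661 0.2317 0.0391]
time: 38.1
ee_pos: [0.566, 0.2317, 0.0391]
t 38.3 along -4.96 F [ 0.58 -4.94 -0.39] pos [0.566  0.2317 0.0391]
```

```bash
python3 -m crank '{"linear":[[0,0,0],[0,0,0],[0,0,0],[0,0,0],[0,0,0],[0,0,-0.4],[0,0,-0.8],[0,0,-1],[0,0,-1],[-0.5,0,-1],[-1,0,-0.5],[-1,0,0],[-1,0,0],[-1,0,0],[0,0,0]],"roll":[0,0,0,0,0,0,0,0,0,0,0,0,0,0,0],"jaw":[0.7,0.65,0.6,0.5,0.5,0.5,0.5,0.5,0.5,0.5,0.5,0.5,0.5,0.5,0.5]}' 40
python3 - <<'E'
from h import *
im,P=cloud("wrist"); cv2.imwrite("pics/w11.png",im)
print("A",top(P,(.566,.232),.065,.076,.025))
f=lambda u,v,z: unproj("wrist",u,v,z=z)[:2].round(4)
for c in("scene","side"):
    i2,Q=cloud(c); cv2.imwrite(f"pics/{c}11.png",i2); print(c,"A",top(Q,(.566,.232),.065,.076,.025),"B",top(Q,(.58,-.274),.085,.11,.03))
a=cv2.resize(im[0:250,130:380],(500,500)); b=cv2.resize(cv2.imread("pics/side11.png")[110:210,215:290],(300,400)); b=np.vstack([b,np.zeros((100,300,3),np.uint8)])
cv2.imwrite("pics/c11.png",np.hstack([a,b]))
E
```

```text
time: 40.17
ee_pos: [0.586, 0.1198, 0.1573]
tool_rot: [179.9, 0.0, 99.9]
contact_force: [0.2, 0.1, 0.4]
grip_width: 0.0426
finger_force: 0.0
A (np.int64(725), array([0.5663, 0.2301, 0.0692]), (0.5665, 0.2302, 0.0121))
scene A (np.int64(46), array([0.5675, 0.2293, 0.0692]), (0.5657, 0.231, 0.0134)) B (np.int64(93), array([ 0.5824, -0.2791,  0.0985]), (0.5802, -0.2787, 0.013))
side A (np.int64(0), array([nan, nan, nan]), (0.0, 0.0, 0.0)) B (np.int64(12), array([ 0.5704, -0.2735,  0.0971]), (0.5706, -0.2756, 0.0075))h.py:25: RuntimeWarning: Mean of empty slice.
  (cx,cy),r=cv2.minEnclosingCircle(p[:,:2].astype(np.float32)); return m.sum(),p.mean(0).round(4),(round(cx,4),round(cy,4),round(r,4))
  ret = um.true_divide(
```

View pics/c11.png

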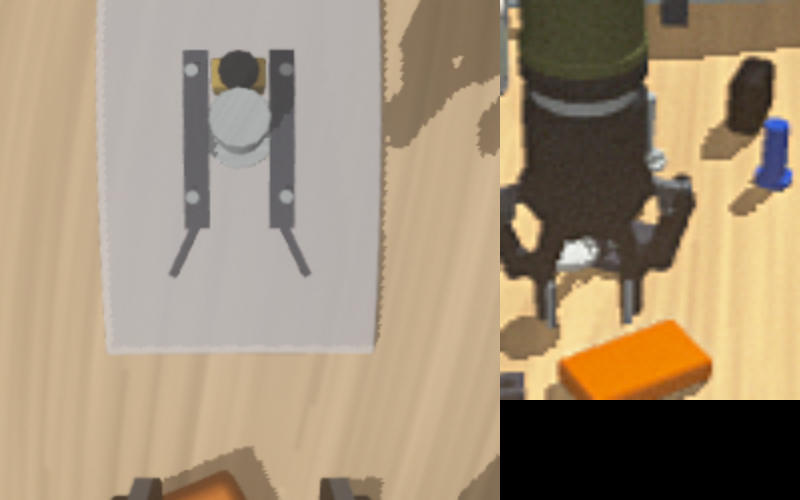

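The crop shows the slug upright under the lips at (240,125), touching the brass stop at (238,72). B stands on its lowered pan, its top at about 0.098. I'll hand it in.

```bash
python3 -c "
from bench import manip; print(manip.finish_job())"
```

```text
the job is handed in; nothing more can be done
None
```

I handed the job in at about 40 s: the heavier slug stands under the track lips against the brass stop, held there at about 5 N for over a second before release, and the lighter slug is still on its pan.

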